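Two-button start of a tile press

TASK

The clay tile is waiting on the press's pulled-out tray: push the tray by its yellow plate all the way into the tile press until it stops. Then start the press: with one fingertip on each of the two green buttons, press both fully down at the same moment (never one alone), keep both down for three seconds, then let both come up and move clear. Touch only: do not grasp, lift or shift the button station, leave the red button unpressed, and leave the pottery and brush around where they are.

Things in the scene. Friction and masses are not known exactly. Their poses are not given: they have to be found in the camera images.
- press: Green tile press bolted to the table. Its origin is at table height, on the press's centre line, in the plane where the front face of the tray's yellow plate stands when the tray is home. Its x axis points horizontally into the press (the direction in which the tray is pushed), y to the left when facing it, z up. The press's body, 180 mm wide, begins 10 mm past the origin; its overhanging head (225 to 305 mm high) and steel platen begin 110 mm past it.
- tray (a joint): How far the aluminium tray is pulled out of the press, in m: 0 = fully home against its stop, at most 0.11. The tray slides stiffly (about 2 N of friction) and stays where it is left.
- tray_push (a point): Centre of the front face of the upright yellow plate on the near end of the tray, 58 mm above the table; it moves with the tray. The plate is 110 mm wide, 8 mm thick and spans heights 29 to 79 mm. Push it along the press's x axis. There is nothing below the plate or in front of it.
- console: Grey start station, a 0.95 kg box 130 mm (x) by 170 mm (y), top face 50 mm above the table, standing loose on rubber feet. Origin at the centre of its underside, z up, the two green buttons side by side along its y axis, 22 mm to the -x side of its centre.
- start_left_top (a point): Centre of the top of the left (station +y) green button when up, 74 mm above the table; moves with the button. Round cap, 28 mm across, standing 12 mm above its black collar (44 mm across). The two green buttons' centres are 64 mm apart, with a 36 mm gap between the caps; a flat white dot lies between them, well below the caps.
- start_right_top (a point): The same for the right (station -y) green button.
- start_left (a joint): How far the left green button is pressed, in m: 0 = up, 0.008 = fully down. It springs back; it begins to move at 0.75 N and is fully down at 2.5 N.
- start_right (a joint): The same for the right green button.
- stop (a joint): How far the red stop button is pressed, in m (0 = up, 0.005 = down). The red button, 28 mm across, in a yellow collar, is on the same station, 60 mm farther in its x and 50 mm to its -y side; its top is 71 mm above the table. Not to be pressed.
- vase: Loose green-grey stoneware vase, 68 mm wide, 96 mm tall, behind the start station; leave it alone. Origin at its underside.
- cup: Loose pale stoneware cup, 66 mm wide, 70 mm tall, behind the start station; leave it alone. Origin at its underside.
- mug: Loose sandy mug with a handle, 68 mm wide, 75 mm tall, beside the press; leave it alone. Origin at its underside.
- brush: Loose wooden brush lying flat, 150 mm long, beside the press; leave it alone. Origin at its underside.
- bowl: Loose blue bowl, 80 mm wide, 45 mm tall, between the press and the station, nearer the robot; leave it alone. Origin at its underside.
- jar: Loose brown glaze jar with a black cap, 60 mm wide, 85 mm tall, at the left or right side; leave it alone. Origin at its underside.
- goblet: Loose pale goblet, 74 mm wide, 100 mm tall, at the other side; leave it alone. Origin at its underside.
Not all that is in view belongs to the job. Several things have the shape of the console; the one meant has the colours described above.

How it is judged:
On the way, in this order (a step that is already met when the one before it is completed fails the run):
1. the tray is pushed fully home (value of joint tray below 0.004 m), for 0.2 s.
2. both green buttons are held down by the fingers (value of joint each of start_left, start_right above 0.0055 m and contact force between the fingers and start_left_c0 above 0.3 N and contact force between the fingers and start_right_c0 above 0.3 N), for 2.5 s.
3. both green buttons are let up (value of joint each of start_left, start_right below 0.0015 m), for 0.2 s.
At the end, for the whole second after the job is handed in: Tray within 4 mm of fully home, both green buttons up again (within 1.5 mm) after being held down (at least 5.5 of 8 mm) together by the fingers for at least 2.5 s, red button up, station at rest within 20 mm of where it stood, everything else within 25 mm of where it stood (all of step 3 and value of joint tray below 0.004 m and value of joint stop below 0.0015 m and distance of console from where it was at the start of the episode below 0.02 m and linear speed of console below 0.01 m/s and distance of each of vase, cup, mug, brush, bowl, jar, goblet from where it was at the start of the episode below 0.025 m); the robot touches nothing.
It fails at once if one green button is pressed alone (one more than 6 mm down while the other is less than 1 mm down) ((value of joint start_left above 0.006 m and value of joint start_right below 0.001 m) or (value of joint start_right above 0.006 m and value of joint start_left below 0.001 m)).
It fails at once if a green button is pressed while the tray is still out (more than 10 mm) (value of joint tray above 0.01 m and value of joint any of start_left, start_right above 0.004 m).
It fails at once if the red stop button is pressed (value of joint stop above 0.0025 m).
It fails at once if the station is lifted or shifted (8 mm up or 20 mm away) (height (world z) of console above 0.008 m or distance of console from where it was at the start of the episode above 0.02 m).
It fails at once if the pottery or brush is moved by more than 25 mm (distance of any of vase, cup, mug, brush, bowl, jar, goblet from where it was at the start of the episode above 0.025 m).
It also fails if it takes over 58 s, if anything falls off the work surface, if the arm or the gripper's body presses on something with over 40 N, if the wrist force passes 120 N, or if a joint passes its speed limit or range.

ROBOT

A 7-joint arm with a two-finger parallel gripper is mounted at the origin on the work surface. World frame = base frame: x ahead of the robot, y to its left, z up, the work surface at z = 0. Lengths are in m, angles in rad, forces in N, time in s.
With the tool pointing down it reaches from about 0.425 to 0.925 m from the base axis. Payload 6.8 kg.
Tool frame: the origin (TCP) lies midway between the tips of the shut fingers; the grasp point (between the pads) lies 19 mm behind it; z points along the fingers, y is the direction in which the jaws open and shut (so a half turn about z gives the same grasp; the last joint's range is limited). The gripper opens to 85 mm and grips with 20 to 120 N. Pads are 22 mm wide; open, the fingers measure 114 mm over their backs; the gripper's body (76 mm by 85 mm) begins 54 mm behind the grasp point. The pads swing forward as they close: fully open they stand 13 mm farther back than shut.
Start: joints at [1.097, 0.477, 0.022, 1.555, -0.011, 1.109, -0.083], TCP at [0.241, -0.63, 0.231] pointing down, gripper open.
Joint ranges: [-2.96, 2.96], [-0.34, 2.1], [-1.41, 1.46], [0.24, 2.44], [-1.37, 4.51], [0.17, 1.92], [-2.96, 2.96]. Speed limits (rad/s): [2.39, 2.39, 3.14, 3.14, 3.14, 3.14, 3.14].

INTERFACE

Orientations are given as a rotation vector (axis times angle).
In Python, from bench import r, imaging gives the robot as it stands.
- The arm moves only by the tool jog_arm, never from a script. Its argument "rows" is a list of rows, each an object with "delta_rot": the turn, a rotation vector about the tool's x, y, z in degrees, a list of three; "xyz": the shift along the tool's x, y, z in cm, a list of three; "fingers": the closure, from 0 (fully open) to 1 (shut). A call has exactly 5 rows; each row is the pose to reach, as a shift and turn from the pose measured when the call began, along the tool's axes at that moment; what a row does not reach only later rows make up. A row lasts 1/12 s, in which the tool goes at most 41.7 mm and 7.16 degrees, less where a joint would pass 70% of its speed; a pose out of reach is approached as far as the arm can. A call with a gripper value outside its range is refused whole. The fingers move at their own pace and stop on an object; "grip_force" is the grip in N (left out, the last holds). Time passes only in rows, so rows that repeat a pose let the fingers close, or fill a call up. It gives the time, the measured TCP pose, the force and the opening at its end, in the units of the state.
- r.get_obs(): the state, without advancing time (a new reading comes with each control period).
- imaging.grab_frame(name): name is "scene" or "top" or "wrist"; returns the picture (384x512x3 uint8, blue, green, red); there is no depth.
- imaging.camera_info(name): a dict with "camera_matrix" (3x3 intrinsics, pixels), "xyz" and "attitude" of the camera in the world. Camera axes: x right, y down, z forward; pixel columns grow to the right and rows downward; lengths in m; the calibration is good to about 2 mm. A picture is of the moment at which its call begins: read the wrist's pose just before it. camera_info takes no time and is no camera call; for the wrist camera it gives the pose at the moment of the call.
- r.hand_in(): hands the job in, once; it reports no verdict.
Trained networks look in the newest picture that a camera, given by its name, has taken for a name from the list of things; names that differ only in an ending like _2 or _b are one class to them, and where a whole thing is asked for, a point or a joint stands for the part that bears it (a point fixed in the world has none). Each returns a list of dicts, best first, with "conf" (0 to 1); they miss things now and then, are a little off and sometimes report something else, mostly with a low value. They report only what shows in the picture. A call takes as long as a camera call. They do not tell look-alikes from the thing itself.
- imaging.find_in(camera, query): "position" ([column, row] in pixels, amid what is visible of it).
- imaging.cut_out(camera, query): "region" (384x512 bool, what is visible of it) and "position" ([column, row] in pixels, amid what is visible of it).
- imaging.tip_of(camera, query): "position" ([column, row] in pixels: a listed point, or the origin of a listed thing).
The state is a dict: "clock": time; "joints": joint angles; "qvel": joint speeds; "tau": joint torques, N m; "tcp_pos": TCP position; "orientation": TCP orientation; "contact_force": force on the tool from outside, world axes, zero at the start; "moment": the same for the moment, N m; "grip_width": finger opening in m.
Only numpy, scipy, OpenCV 4.12 (cv2) and the standard library are available. Lean on these libraries where they do the work, as an engineer would, in place of code of your own. Each camera call takes 0.05 s, during which the arm holds its last target.

## Working session

There is one attempt and no reset: what is moved stays moved. The work goes in short steps, Python scripts to look and compute and a tool call to move; the robot and the scene stay as the last step left them, time stands still between calls to the robot, and variables do not carry over. Pictures are saved under pics/ and viewed, and the job is handed in when it is done.

Besides the shell and the picture viewer there is one more tool, called in YAML: its name, and indented under it one key for each argument. jog_arm: Moves the arm, as the interface text tells. Its arguments: {"type":"object","properties":{"rows":{"type":"array","items":{"type":"object","properties":{"delta_rot":{"type":"array","items":{"type":"number"}},"xyz":{"type":"array","items":{"type":"number"}},"fingers":{"type":"number"}}}},"grip_force":{"type":"number"}},"required":["rows"]}

```bash
mkdir -p pics; ls
python3 - <<'E'
from bench import r, imaging
import cv2
o=r.get_obs()
for k,v in o.items(): print(k,v)
for n in ("scene","top"):
    im=imaging.grab_frame(n); cv2.imwrite(f"pics/{n}0.png",im)
    print(n,imaging.camera_info(n))
E
```

```text
pics
clock 0.0
joints [ 1.09687754  0.47780089  0.02231519  1.55644465 -0.01154836  1.10930831
 -0.08308861]
qvel [-8.78913457e-05 -7.47070627e-04 -9.89604181e-04  6.22752183e-04
 -2.00709235e-03 -1.89839870e-03 -1.44278995e-03]
tau [-7.10499880e-04 -5.96453297e+01  1.60793200e+00 -2.81196177e+01
  1.24824891e-02  9.36980650e-03  2.33537810e-05]
tcp_pos [ 0.24125802 -0.6297762   0.23032757]
orientation [-3.08741967e+00 -5.71154360e-01  6.50046833e-04]
contact_force [-0.32669751  0.20220934 -0.49311052]
moment [-0.00953181 -0.03024019  0.00691374]
grip_width 0.08553448781376143
scene {'camera_matrix': array([[349.2404104 ,   0.        , 254.08386294],
       [  0.        , 349.2404104 , 185.18349516],
       [  0.        ,   0.        ,   1.        ]]), 'xyz': array([1.14478841, 0.72431372, 0.99867608]), 'attitude': array([-0.88786738, -2.4905789 ,  1.06515061])}
top {'camera_matrix': array([[417.88163827,   0.        , 254.87954305],
       [  0.        , 417.88163827, 194.11945684],
       [  0.        ,   0.        ,   1.        ]]), 'xyz': array([ 0.39600274, -0.00785904,  1.7302985 ]), 'attitude': array([-2.15468934,  2.21417256, -0.09855285])}
```

View pics/scene0.png

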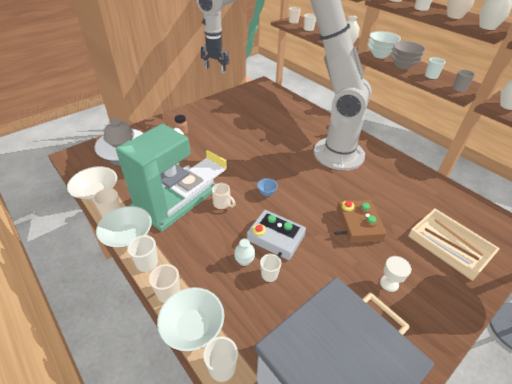

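View pics/top0.png

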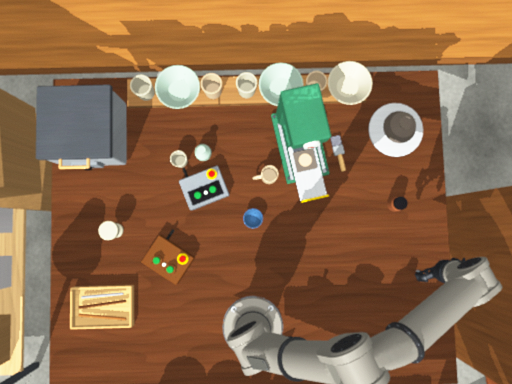

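Candidates for the console: the grey box at top (204,188) / scene (277,233), and the brown look-alike at top (168,260) / scene (360,222). The grey one fits the description. The press is at top (303,130), with the yellow plate at (314,197).

```bash
cat > h.py <<'E'
from bench import r, imaging
import cv2, numpy as np
from scipy.spatial.transform import Rotation as R
def P(c):
    i=imaging.camera_info(c) if isinstance(c,str) else c
    K=np.array(i["camera_matrix"]);Rm=R.from_rotvec(i["attitude"]).as_matrix();t=np.array(i["xyz"])
    return K,Rm,t
def onplane(c,px,z):
    K,Rm,t=P(c); d=Rm@np.linalg.inv(K)@np.array([px[0],px[1],1.]); return t+d*(z-t[2])/d[2]
def proj(c,X):
    K,Rm,t=P(c); q=K@(Rm.T@(np.array(X)-t)); return q[:2]/q[2]
def tri(p1,p2,c1="scene",c2="top"):
    M=[]
    for c in(c1,c2):
        K,Rm,t=P(c); M.append(K@np.hstack([Rm.T,(-Rm.T@t)[:,None]]))
    X=cv2.triangulatePoints(M[0],M[1],np.array(p1,float).reshape(2,1),np.array(p2,float).reshape(2,1)).ravel()
    return X[:3]/X[3]
E
python3 - <<'E'
from h import *
np.set_printoptions(precision=4,suppress=True)
Z=dict(tray_push=.058,start_left_top=.074,start_right_top=.074,console=0,press=0,mug=0,bowl=0,cup=0,vase=0,jar=0,goblet=0,brush=0)
for c in("scene","top"):
    im=imaging.grab_frame(c)
    for q in Z:
        for d in imaging.tip_of(c,q)[:2]:
            print(c,q,round(d["conf"],2),np.round(d["position"],1),onplane(c,d["position"],Z[q]))
im=imaging.grab_frame("top"); cv2.imwrite("pics/topc.png",cv2.resize(im[130:230,160:360],None,fx=4,fy=4,interpolation=cv2.INTER_CUBIC))
im=imaging.grab_frame("scene"); cv2.imwrite("pics/scc.png",cv2.resize(im[120:280,150:310],None,fx=3.6,fy=3.6,interpolation=cv2.INTER_CUBIC))
print(r.get_obs()["clock"])
E
```

```text
scene tray_push 0.89 [217.3 159.4] [ 0.5073 -0.2516  0.058 ]
scene start_left_top 0.56 [367.2 220.3] [0.3014 0.3687 0.074 ]
scene start_left_top 0.41 [291.1 225.4] [0.5281 0.2171 0.074 ]
scene start_right_top 0.6 [270.5 216.1] [0.5552 0.1405 0.074 ]
scene start_right_top 0.4 [365.9 204.1] [0.2399 0.3168 0.074 ]
scene console 0.72 [355.9 222.6] [0.2771 0.3204 0.    ]
scene console 0.69 [275.5 238.4] [0.5654 0.1851 0.    ]
scene press 0.84 [206.9 180. ] [ 0.5825 -0.2263  0.    ]
scene press 0.36 [246.2 261.8] [0.71   0.1965 0.    ]
scene mug 0.6 [220.  199.7] [ 0.6073 -0.0974  0.    ]
scene bowl 0.5 [265.7 192.7] [ 0.4382 -0.0138  0.    ]
scene cup 0.69 [269.4 275.2] [ 0.6834  0.2848 -0.    ]
scene cup 0.39 [215.2 158.8] [ 0.473  -0.3211 -0.    ]
scene vase 0.81 [246.7 261.7] [0.7084 0.1972 0.    ]
scene jar 0.66 [178.5 132. ] [ 0.4938 -0.605  -0.    ]
scene jar 0.37 [217.1 158.7] [ 0.4658 -0.3164  0.    ]
scene goblet 0.69 [387.6 279.8] [0.3936 0.5416 0.    ]
top tray_push 0.61 [317.4 195.6] [ 0.5185 -0.2764  0.058 ]
top start_left_top 0.49 [193.3 195.2] [0.5322 0.2193 0.074 ]
top start_left_top 0.44 [153.3 255.6] [0.2988 0.3797 0.074 ]
top start_right_top 0.63 [213.3 187.7] [0.5599 0.1394 0.074 ]
top start_right_top 0.43 [166.9 268.7] [0.2464 0.327  0.074 ]
top console 0.94 [203.6 187.9] [0.5675 0.1863 0.    ]
top console 0.74 [168.7 260.7] [0.272  0.3342 0.    ]
top press 0.89 [307.8 182.3] [ 0.5793 -0.2479  0.    ]
top mug 0.71 [268.1 175.4] [ 0.6127 -0.0833  0.    ]
top bowl 0.63 [254.8 219.9] [ 0.429  -0.0228  0.    ]
top cup 0.65 [176.7 160.9] [0.6837 0.2964 0.    ]
top vase 0.59 [202.6 158.8] [ 0.6898  0.1883 -0.    ]
top jar 0.72 [391.9 204.1] [ 0.4789 -0.5944  0.    ]
top jar 0.33 [271.4 173.7] [ 0.6195 -0.0973  0.    ]
top goblet 0.67 [114.9 229.1] [0.407  0.5538 0.    ]
top goblet 0.24 [340.1 153.8] [ 0.6959 -0.388   0.    ]
top brush 0.53 [336.8 152.7] [ 0.7009 -0.3744  0.    ]
1.5
```

View pics/topc.png

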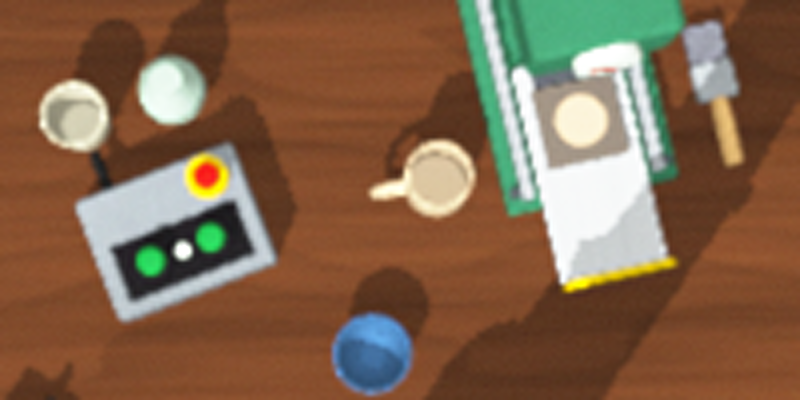

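View pics/scc.png

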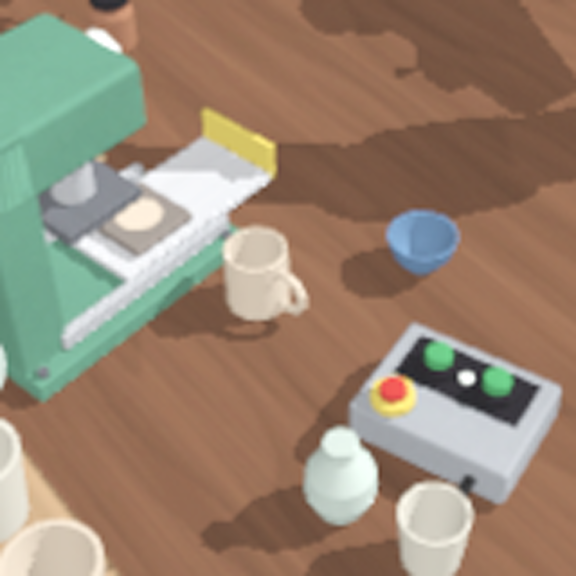

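The crops confirm the grey station: red button in a yellow collar, green caps at top (197.5,195.5) and (212.5,189.5). The yellow plate runs from about (301,202) to (329,196). Next I'll refine these by colour.

Run:
```python
from h import *
np.set_printoptions(precision=4,suppress=True)
def blobs(im,lo,hi,roi):
    x0,y0,x1,y1=roi; h=cv2.cvtColor(im,cv2.COLOR_BGR2HSV); m=cv2.inRange(h,lo,hi)
    k=np.zeros_like(m);k[y0:y1,x0:x1]=m[y0:y1,x0:x1]
    n,l,s,c=cv2.connectedComponentsWithStats(k)
    return [(c[i],s[i,4]) for i in range(1,n) if s[i,4]>8],k
t=imaging.grab_frame("top"); s=imaging.grab_frame("scene")
g=(45,110,70),(85,255,255)
bt,_=blobs(t,*g,(180,175,230,210)); bs,_=blobs(s,*g,(250,210,305,240))
bt.sort(key=lambda b:b[0][0]); bs.sort(key=lambda b:-b[0][0])
print(bt,bs)
for a,b in zip(bt,bs):
    print(onplane("top",a[0],.072),onplane("scene",b[0],.070),tri(b[0],a[0]))
_,m=blobs(t,(20,120,90),(35,255,255),(290,185,340,210))
ys,xs=np.nonzero(m);print("yel top",cv2.minAreaRect(np.c_[xs,ys].astype(np.float32)))
print(cv2.boxPoints(cv2.minAreaRect(np.c_[xs,ys].astype(np.float32))))
W=np.array([onplane("top",p,.079)[:2] for p in np.c_[xs,ys]]); r0=cv2.minAreaRect(W.astype(np.float32)); print(r0); print(cv2.boxPoints(r0))
_,m2=blobs(s,(20,100,70),(35,255,255),(195,145,235,172))
ys,xs=np.nonzero(m2); hull=cv2.convexHull(np.c_[xs,ys].astype(np.int32)); q=cv2.approxPolyDP(hull,2,True).reshape(-1,2);print("scene quad",q)
for p in q: print(p,onplane("scene",p,.079),onplane("scene",p,.029))
# press base edges
```

```text
[(array([197.2885, 194.7115]), np.int32(52)), (array([212.26, 188.84]), np.int32(50))] [(array([287.54, 225.88]), np.int32(50)), (array([271.4167, 218.7708]), np.int32(48))]
[0.5338 0.2037 0.072 ] [0.5366 0.2087 0.07  ] [0.5339 0.2052 0.0649]
[0.5557 0.1438 0.072 ] [0.5585 0.1494 0.07  ] [0.5558 0.1451 0.0645]
yel top ((314.0804748535156, 198.33798217773438), (2.9184186458587646, 29.09153938293457), 76.60750579833984)
[[299.5923 200.2876]
 [327.8927 193.5494]
 [328.5687 196.3884]
 [300.2682 203.1266]]
((0.5064024925231934, -0.2595418095588684), (0.011564347892999649, 0.11590749025344849), 11.820582389831543)
[[ 0.4889 -0.204 ]
 [ 0.5126 -0.3175]
 [ 0.5239 -0.3151]
 [ 0.5002 -0.2016]]
scene quad [[226 168]
 [207 157]
 [206 150]
 [225 159]]
[226 168] [ 0.526  -0.1631  0.079 ] [ 0.4923 -0.2113  0.029 ]
[207 157] [ 0.5461 -0.2693  0.079 ] [ 0.5136 -0.3234  0.029 ]
[206 150] [ 0.5225 -0.3117  0.079 ] [ 0.4886 -0.368   0.029 ]
[225 159] [ 0.4949 -0.2121  0.079 ] [ 0.4596 -0.2631  0.029 ]
```

```bash
cat >> h.py <<'E'
def to(X,yaw):
    """shift(cm, tool axes) & turn(deg) from present pose to TCP X, pointing down, tool x at yaw deg"""
    o=r.get_obs(); R0=R.from_rotvec(o["orientation"])
    c,s=np.cos(np.radians(yaw)),np.sin(np.radians(yaw))
    R1=R.from_matrix(np.array([[c,s,0],[s,-c,0],[0,0,-1.]]))
    print("t",round(o["clock"],2),"tcp",np.round(o["tcp_pos"],4),"yaw",np.round(np.degrees(np.arctan2(*R0.as_matrix()[[1,0],0])),2),"F",np.round(o["contact_force"],2),"w",round(o["grip_width"],4))
    print("xyz cm",np.round(R0.inv().apply(np.array(X)-o["tcp_pos"])*100,2),"rot deg",np.round(np.degrees((R0.inv()*R1).as_rotvec()),2))
E
python3 - <<'E'
from h import *
to([.445,-.273,.20],12)
E
```

```text
t 1.6 tcp [ 0.2415 -0.6304  0.2313] yaw 20.96 F [ 0.   -0.07  0.37] w 0.0856
xyz cm [ 31.79 -26.09   3.13] rot deg [ 0.   -0.    8.96]
```

jog_arm:
  rows:
    - {"xyz": [3, -2.5, 0.3], "delta_rot": [0, 0, 1], "fingers": 1}
    - {"xyz": [6, -5, 0.6], "delta_rot": [0, 0, 2], "fingers": 1}
    - {"xyz": [9, -7.5, 1], "delta_rot": [0, 0, 4], "fingers": 1}
    - {"xyz": [12, -10, 1.3], "delta_rot": [0, 0, 6], "fingers": 1}
    - {"xyz": [15, -12.5, 1.6], "delta_rot": [0, 0, 9], "fingers": 1}
  grip_force: 30

```text
clock: 2.02
tcp_pos: [0.3374, -0.4583, 0.2153]
orientation: [3.125, 0.324, 0.001]
contact_force: [0.6, 0.5, -0.7]
grip_width: 0.0259
```

Run:
```python
from h import *
to([.445,-.273,.20],12)
```

```text
t 2.02 tcp [ 0.3374 -0.4583  0.2153] yaw 11.84 F [ 0.58  0.51 -0.66] w 0.0259
xyz cm [ 14.33 -15.93   1.53] rot deg [ 0.02 -0.02 -0.16]
```

jog_arm:
  rows:
    - {"xyz": [2.9, -3.2, 0.3], "fingers": 1}
    - {"xyz": [5.7, -6.4, 0.6], "fingers": 1}
    - {"xyz": [8.6, -9.6, 0.9], "fingers": 1}
    - {"xyz": [11.5, -12.8, 1.2], "fingers": 1}
    - {"xyz": [14.3, -15.9, 1.5], "fingers": 1}

```text
$.rows[0]: bad value
```

Run:
```python
from h import *
to([.445,-.273,.20],12)
im=imaging.grab_frame("wrist"); cv2.imwrite("pics/w1.png",im); i=imaging.camera_info("wrist")
import pickle; pickle.dump(i,open("w1.pkl","wb"))
print(i)
for d in imaging.tip_of("wrist","tray_push"): print(d, onplane(i,d["position"],.058))
```

```text
t 2.02 tcp [ 0.3374 -0.4583  0.2153] yaw 11.84 F [ 0.58  0.51 -0.66] w 0.0259
xyz cm [ 14.33 -15.93   1.53] rot deg [ 0.02 -0.02 -0.16]
{'camera_matrix': array([[299.94458968,   0.        , 253.94004885],
       [  0.        , 299.94458968, 185.92185618],
       [  0.        ,   0.        ,   1.        ]]), 'xyz': array([ 0.41791491, -0.43574489,  0.35692766]), 'attitude': array([ 2.25588106, -1.82035595, -0.28050905])}
```

View pics/w1.png

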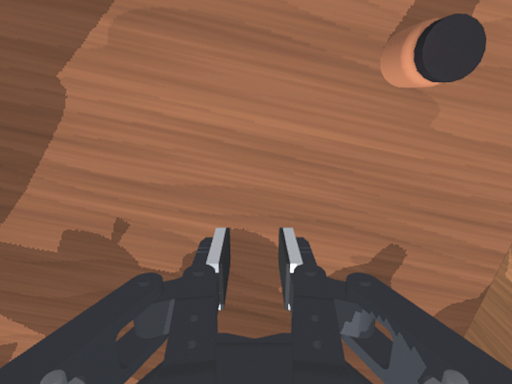

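The move was refused because each row needs all three fields. The wrist picture shows only the jar at (440,50) and the fingers.

jog_arm:
  rows:
    - {"xyz": [2.9, -3.2, 0.3], "delta_rot": [0, 0, 0], "fingers": 1}
    - {"xyz": [5.7, -6.4, 0.6], "delta_rot": [0, 0, 0], "fingers": 1}
    - {"xyz": [8.6, -9.6, 0.9], "delta_rot": [0, 0, 0], "fingers": 1}
    - {"xyz": [11.5, -12.8, 1.2], "delta_rot": [0, 0, 0], "fingers": 1}
    - {"xyz": [14.3, -15.9, 1.5], "delta_rot": [0, 0, 0], "fingers": 1}

```text
clock: 2.53
tcp_pos: [0.4406, -0.2783, 0.2021]
orientation: [-3.12, -0.34, -0.004]
contact_force: [0.5, -0.2, -0.4]
grip_width: -0.0001
```

Run:
```python
from h import *
to([.445,-.273,.20],12)
im=imaging.grab_frame("wrist"); cv2.imwrite("pics/w2.png",im); i=imaging.camera_info("wrist")
import pickle; pickle.dump(i,open("w2.pkl","wb"))
for d in imaging.tip_of("wrist","tray_push"): print(d, onplane(i,d["position"],.058))
for d in imaging.tip_of("wrist","press"): print(d, onplane(i,d["position"],0))
to([.445,-.273,.20],12)
```

```text
t 2.53 tcp [ 0.4406 -0.2783  0.2021] yaw 12.43 F [ 0.5  -0.17 -0.42] w -0.0001
xyz cm [ 0.54 -0.42  0.21] rot deg [-0.15 -0.16  0.43]
{'position': [253.7, 102.0], 'conf': 0.89} [ 0.51276238 -0.25336885  0.058     ]
{'position': [256.0, 20.4], 'conf': 0.79} [ 0.59050418 -0.23734331  0.        ]
t 2.68 tcp [ 0.442  -0.2763  0.2019] yaw 12.88 F [-0.37 -1.92  0.36] w 0.0
xyz cm [ 0.37 -0.25  0.19] rot deg [-0.23 -0.18  0.88]
```

View pics/w2.png

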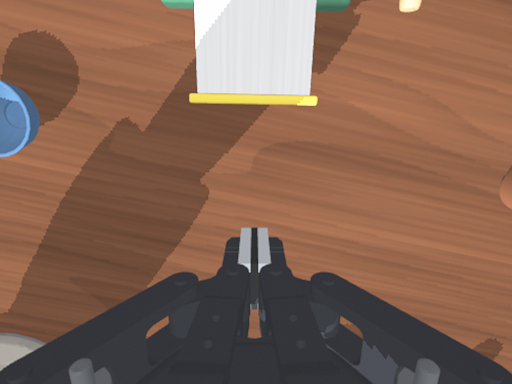

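The plate spans columns 189–317 at row 100 with the tray straight behind it. That puts its front centre near (0.508,-0.257) with yaw about 12°, in agreement with the top camera. Now I'll lower in front of it.

Run:
```python
from h import *
to([.458,-.267,.05],12)
```

```text
t 2.68 tcp [ 0.442  -0.2763  0.2019] yaw 12.88 F [-0.37 -1.92  0.36] w 0.0
xyz cm [ 1.72 -0.49 15.2 ] rot deg [-0.23 -0.18  0.88]
```

jog_arm:
  rows:
    - {"xyz": [0.5, -0.3, 3.2], "delta_rot": [0, 0, 0.9], "fingers": 1}
    - {"xyz": [0.8, -0.4, 6.4], "delta_rot": [0, 0, 0.9], "fingers": 1}
    - {"xyz": [1.1, -0.5, 9.6], "delta_rot": [0, 0, 0.9], "fingers": 1}
    - {"xyz": [1.4, -0.5, 12.8], "delta_rot": [0, 0, 0.9], "fingers": 1}
    - {"xyz": [1.7, -0.5, 15.2], "delta_rot": [0, 0, 0.9], "fingers": 1}

```text
clock: 3.1
tcp_pos: [0.4563, -0.2685, 0.0478]
orientation: [-3.121, -0.324, -0.001]
contact_force: [0.6, -0.6, 0.4]
grip_width: 0.0003
```

Run:
```python
from h import *
to([.49,-.26,.05],12)
im=imaging.grab_frame("wrist"); cv2.imwrite("pics/w3.png",im)
to([.49,-.26,.05],12)
to([.58,-.241,.05],12)
```

```text
t 3.1 tcp [ 0.4563 -0.2685  0.0478] yaw 11.87 F [ 0.59 -0.62  0.35] w 0.0003
xyz cm [ 3.48 -0.14 -0.21] rot deg [-0.24 -0.08 -0.13]
t 3.15 tcp [ 0.4547 -0.2671  0.0443] yaw 11.91 F [ 0.68  0.03 -2.9 ] w -0.0001
xyz cm [ 3.6   0.03 -0.58] rot deg [-0.44  0.15 -0.09]
t 3.15 tcp [ 0.4547 -0.2671  0.0443] yaw 11.91 F [ 0.68  0.03 -2.9 ] w -0.0001
xyz cm [12.79  0.03 -0.6 ] rot deg [-0.44  0.15 -0.09]
```

View pics/w3.png

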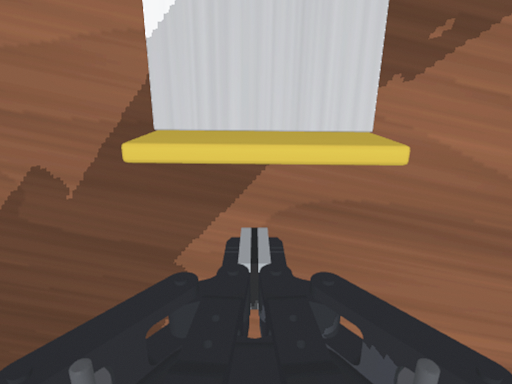

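The plate is dead ahead, centred at column 265 with the fingers at 255, and square to the tool. I'll push gradually and watch the force.

jog_arm:
  rows:
    - {"xyz": [1.5, 0.2, -0.4], "delta_rot": [0, 0, 0], "fingers": 1}
    - {"xyz": [3, 0.3, -0.5], "delta_rot": [0, 0, 0], "fingers": 1}
    - {"xyz": [4.5, 0.3, -0.5], "delta_rot": [0, 0, 0], "fingers": 1}
    - {"xyz": [6, 0.3, -0.5], "delta_rot": [0, 0, 0], "fingers": 1}
    - {"xyz": [7.5, 0.3, -0.5], "delta_rot": [0, 0, 0], "fingers": 1}

```text
clock: 3.57
tcp_pos: [0.5276, -0.2574, 0.0497]
orientation: [-3.119, -0.321, 0.009]
contact_force: [-2.2, -2.5, 0.3]
grip_width: -0.0004
```

Run:
```python
from h import *
to([.58,-.241,.05],12)
```

```text
t 3.57 tcp [ 0.5276 -0.2574  0.0497] yaw 11.73 F [-2.22 -2.48  0.26] w -0.0004
xyz cm [ 5.46 -0.54 -0.05] rot deg [-0.38  0.29 -0.27]
```

jog_arm:
  rows:
    - {"xyz": [0.8, 0, 0], "delta_rot": [0, 0, 0], "fingers": 1}
    - {"xyz": [1.6, 0, 0], "delta_rot": [0, 0, 0], "fingers": 1}
    - {"xyz": [2.4, -0.1, 0], "delta_rot": [0, 0, 0], "fingers": 1}
    - {"xyz": [3.2, -0.2, 0], "delta_rot": [0, 0, 0], "fingers": 1}
    - {"xyz": [4, -0.3, 0], "delta_rot": [0, 0, 0], "fingers": 1}

```text
clock: 3.98
tcp_pos: [0.5662, -0.2473, 0.0497]
orientation: [-3.12, -0.319, 0.009]
contact_force: [-2.7, -2.3, -0.2]
grip_width: 0.0003
```

Run:
```python
from h import *
im=imaging.grab_frame("wrist"); cv2.imwrite("pics/w4.png",im)
im=imaging.grab_frame("top"); cv2.imwrite("pics/t4.png",cv2.resize(im[70:230,230:400],None,fx=3.5,fy=3.5,interpolation=cv2.INTER_CUBIC))
to([.58,-.241,.05],12)
```

```text
t 4.08 tcp [ 0.5681 -0.2453  0.0498] yaw 11.82 F [0.47 0.64 0.2 ] w -0.0002
xyz cm [ 1.25 -0.18 -0.02] rot deg [-0.38  0.16 -0.18]
```

View pics/w4.png

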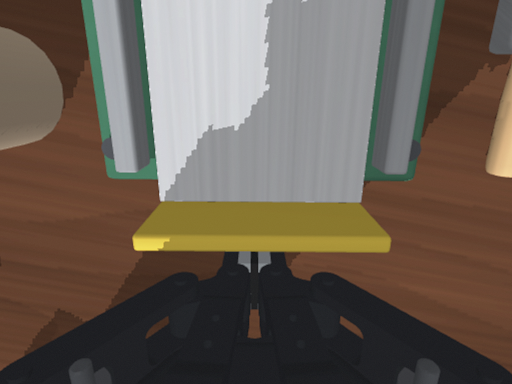

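View pics/t4.png

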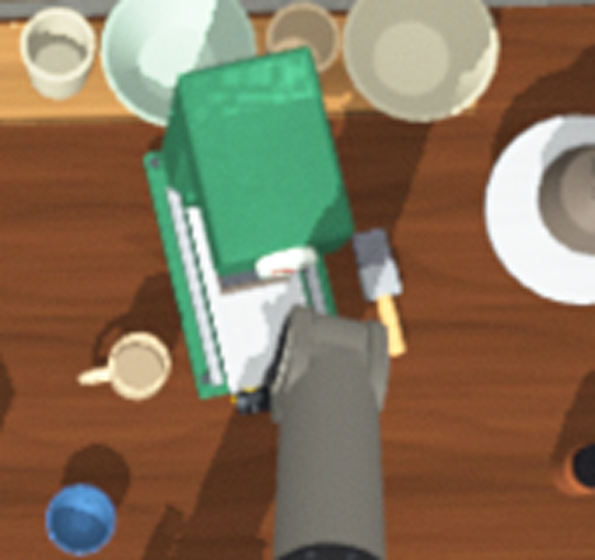

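The plate is still a little short of the press body, so I'll go on slowly.

jog_arm:
  rows:
    - {"xyz": [0.3, 0, 0], "delta_rot": [0, 0, 0], "fingers": 1}
    - {"xyz": [0.6, 0, 0], "delta_rot": [0, 0, 0], "fingers": 1}
    - {"xyz": [0.9, 0, 0], "delta_rot": [0, 0, 0], "fingers": 1}
    - {"xyz": [1.2, 0, 0], "delta_rot": [0, 0, 0], "fingers": 1}
    - {"xyz": [1.5, 0, 0], "delta_rot": [0, 0, 0], "fingers": 1}

```text
clock: 4.5
tcp_pos: [0.5715, -0.2448, 0.0484]
orientation: [-3.117, -0.316, 0.039]
contact_force: [-35.6, -3.7, 25.7]
grip_width: 0.0002
```

Force rose to 36 N and the motion stopped, so it is at the stop. Backing off.

jog_arm:
  rows:
    - {"xyz": [-0.5, 0, 0], "delta_rot": [0, 0, 0], "fingers": 1}
    - {"xyz": [-2, 0, -0.2], "delta_rot": [0, 0, 0], "fingers": 1}
    - {"xyz": [-4, 0, -1], "delta_rot": [0, 0, 0], "fingers": 1}
    - {"xyz": [-6, 0, -4], "delta_rot": [0, 0, 0], "fingers": 0.4}
    - {"xyz": [-6, 0, -8], "delta_rot": [0, 0, 0], "fingers": 0.4}

```text
clock: 4.92
tcp_pos: [0.5085, -0.2575, 0.1274]
orientation: [-3.113, -0.312, 0.053]
contact_force: [0.3, -0.5, -0.5]
grip_width: 0.0234
```

Run:
```python
from h import *
im=imaging.grab_frame("wrist"); cv2.imwrite("pics/w5.png",im); i=imaging.camera_info("wrist")
for d in imaging.tip_of("wrist","tray_push"): print(d, onplane(i,d["position"],.058))
to([.545,.175,.19],20)
to([.5,-.05,.20],20)
```

```text
{'position': [260.3, 89.6], 'conf': 0.72} [ 0.59264989 -0.24873535  0.058     ]
t 5.02 tcp [ 0.5182 -0.259   0.1359] yaw 11.53 F [1.01 0.03 1.09] w 0.0382
xyz cm [ 11.22 -42.01  -5.35] rot deg [-0.37  0.82 -8.47]
t 5.02 tcp [ 0.5182 -0.259   0.1359] yaw 11.53 F [1.01 0.03 1.09] w 0.0382
xyz cm [  2.3  -20.87  -6.33] rot deg [-0.37  0.82 -8.47]
```

View pics/w5.png

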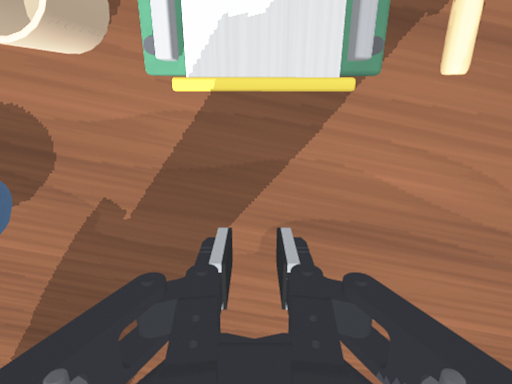

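The plate now sits flush against the press base, so the tray is home. Moving to above the station.

jog_arm:
  rows:
    - {"xyz": [0.5, -3, -4], "delta_rot": [0, 0, -1], "fingers": 0.4}
    - {"xyz": [1.5, -7, -6], "delta_rot": [-0.3, 0.5, -2], "fingers": 0.4}
    - {"xyz": [2.5, -11, -6.3], "delta_rot": [-0.3, 0.6, -4], "fingers": 0.4}
    - {"xyz": [3.5, -15, -6.2], "delta_rot": [-0.3, 0.7, -6], "fingers": 0.4}
    - {"xyz": [4.6, -19, -6.1], "delta_rot": [-0.4, 0.8, -8.4], "fingers": 0.4}

```text
clock: 5.43
tcp_pos: [0.5264, -0.0743, 0.1989]
orientation: [3.093, 0.546, 0.005]
contact_force: [1.1, -0.5, -0.7]
grip_width: 0.0514
```

Run:
```python
from h import *
to([.545,.175,.19],20)
```

```text
t 5.43 tcp [ 0.5264 -0.0743  0.1989] yaw 20.01 F [ 1.14 -0.48 -0.66] w 0.0514
xyz cm [ 10.28 -22.79   0.89] rot deg [ 0.09 -0.19  0.01]
```

jog_arm:
  rows:
    - {"xyz": [1.4, -4, 0.2], "delta_rot": [0, 0, 0], "fingers": 0.4}
    - {"xyz": [2.8, -8, 0.4], "delta_rot": [0, 0, 0], "fingers": 0.4}
    - {"xyz": [4.2, -12, 0.6], "delta_rot": [0, 0, 0], "fingers": 0.4}
    - {"xyz": [5.6, -16, 0.8], "delta_rot": [0, 0, 0], "fingers": 0.4}
    - {"xyz": [7, -20, 0.9], "delta_rot": [0, 0, 0], "fingers": 0.4}

```text
clock: 5.85
tcp_pos: [0.5235, 0.1344, 0.1901]
orientation: [3.093, 0.547, 0.007]
contact_force: [1.6, 0.4, -0.3]
grip_width: 0.0509
```

Run:
```python
from h import *
to([.52,.165,.19],20)
```

```text
t 5.85 tcp [0.5235 0.1344 0.1901] yaw 20.04 F [ 1.62  0.36 -0.33] w 0.0509
xyz cm [ 0.72 -3.    0.01] rot deg [ 0.06 -0.25  0.04]
```

jog_arm:
  rows:
    - {"xyz": [0.5, -2, 0], "delta_rot": [0, 0, 0], "fingers": 0.4}
    - {"xyz": [0.7, -3, 0], "delta_rot": [0, 0, 0], "fingers": 0.4}
    - {"xyz": [0.7, -3, 0], "delta_rot": [0, 0, 0], "fingers": 0.4}
    - {"xyz": [0.7, -3, 0], "delta_rot": [0, 0, 0], "fingers": 0.4}
    - {"xyz": [0.7, -3, 0], "delta_rot": [0, 0, 0], "fingers": 0.4}

```text
clock: 6.27
tcp_pos: [0.5202, 0.1628, 0.19]
orientation: [3.093, 0.542, 0.007]
contact_force: [-0.4, -0.6, -0.4]
grip_width: 0.0512
```

Run:
```python
from h import *
np.set_printoptions(precision=4,suppress=True)
to([.545,.175,.12],20)
i=imaging.camera_info("wrist"); im=imaging.grab_frame("wrist"); cv2.imwrite("pics/w6.png",im)
for q in("start_left_top","start_right_top"):
  for d in imaging.tip_of("wrist",q)[:2]: print(q,d, onplane(i,d["position"],.074))
h=cv2.cvtColor(im,cv2.COLOR_BGR2HSV); m=cv2.inRange(h,(45,110,70),(85,255,255))
n,l,s,c=cv2.connectedComponentsWithStats(m)
for k in range(1,n):
  if s[k,4]>50: print(c[k],s[k],onplane(i,c[k],.074),onplane(i,c[k],.071))
print(i)
to([.545,.175,.12],20)
```

```text
t 6.27 tcp [0.5202 0.1628 0.19  ] yaw 19.89 F [-0.39 -0.61 -0.4 ] w 0.0512
xyz cm [ 2.72 -0.32  7.01] rot deg [ 0.12 -0.23 -0.11]
start_left_top {'position': [212.1, 151.9], 'conf': 0.84} [0.534 0.205 0.074]
start_left_top {'position': [483.9, 162.5], 'conf': 0.17} [ 0.6063 -0.0232  0.074 ]
start_right_top {'position': [284.7, 150.2], 'conf': 0.85} [0.5569 0.1461 0.074 ]
[213.4693 149.5596] [197 133  33  33 831] [0.5364 0.2045 0.074 ] [0.5357 0.2047 0.071 ]
[285.3393 149.247 ] [270 133  32  33 834] [0.5578 0.1459 0.074 ] [0.5574 0.1454 0.071 ]
[  3.8035 316.8613] [  0 306  11  24 173] [0.2951 0.3564 0.074 ] [0.2917 0.3584 0.071 ]
{'camera_matrix': array([[299.9446,   0.    , 253.94  ],
       [  0.    , 299.9446, 185.9219],
       [  0.    ,   0.    ,   1.    ]]), 'xyz': array([0.5918, 0.1878, 0.3325]), 'attitude': array([ 2.3617, -1.6583, -0.2469])}
t 6.42 tcp [0.5202 0.163  0.1901] yaw 19.87 F [-0.08  0.06  0.57] w 0.0515
xyz cm [ 2.71 -0.3   7.02] rot deg [ 0.1  -0.24 -0.13]
```

View pics/w6.png

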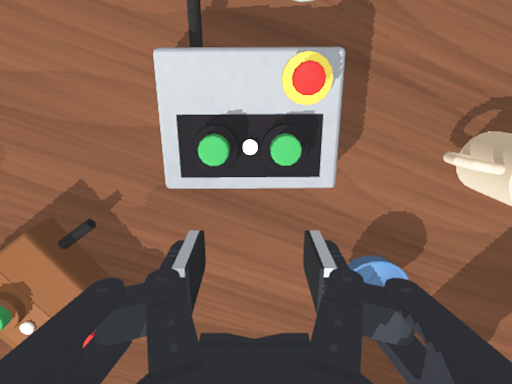

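Both green caps lie at columns 213 and 285, row 149, with red at (309,77). The cap midpoint of about (0.546,0.175) agrees between the wrist and top cameras to 2 mm. A 51 mm opening puts the finger centres about 33 mm either side of the midpoint, close to the 32 mm needed.

jog_arm:
  rows:
    - {"xyz": [1, -0.1, 1.5], "delta_rot": [0.1, -0.2, 0], "fingers": 0.4}
    - {"xyz": [2, -0.2, 3.5], "delta_rot": [0.1, -0.2, 0], "fingers": 0.4}
    - {"xyz": [2.8, -0.3, 5.5], "delta_rot": [0.1, -0.2, 0], "fingers": 0.4}
    - {"xyz": [2.8, -0.3, 7.5], "delta_rot": [0.1, -0.2, 0], "fingers": 0.4}
    - {"xyz": [2.8, -0.3, 9], "delta_rot": [0.1, -0.2, 0], "fingers": 0.4}

```text
clock: 6.83
tcp_pos: [0.5461, 0.1739, 0.0986]
orientation: [3.095, 0.539, -0.0]
contact_force: [-0.6, -0.4, -0.0]
grip_width: 0.0512
```

Run:
```python
from h import *
im=imaging.grab_frame("wrist"); cv2.imwrite("pics/w7.png",im)
im=imaging.grab_frame("scene"); cv2.imwrite("pics/s7.png",cv2.resize(im[150:270,220:350],None,fx=4.5,fy=4.5,interpolation=cv2.INTER_CUBIC))
to([.546,.175,.08],20.2)
```

```text
t 6.93 tcp [0.5445 0.1733 0.0977] yaw 19.78 F [-0.9  -0.19  0.61] w 0.0513
xyz cm [ 0.21 -0.11  1.77] rot deg [ 0.02  0.25 -0.42]
```

View pics/w7.png

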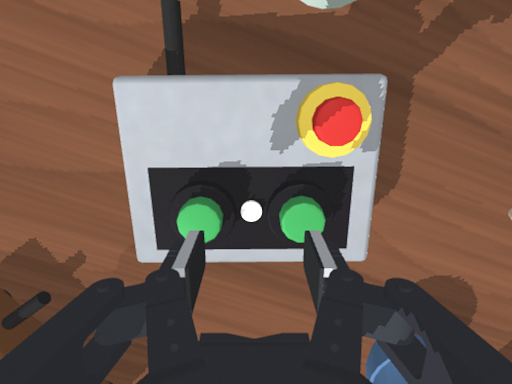

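View pics/s7.png

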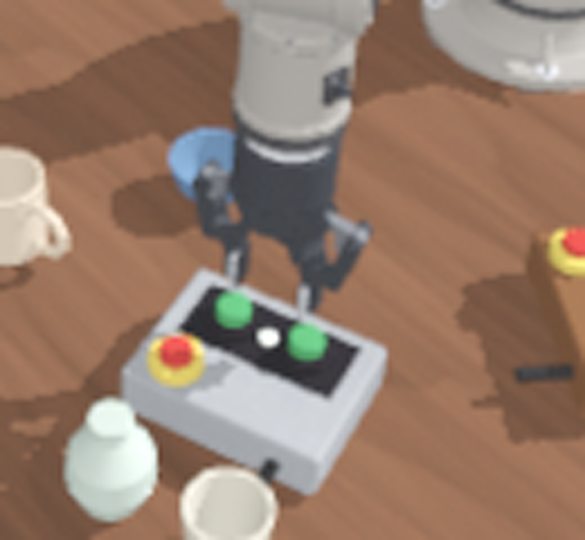

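Run:
```python
from h import *
o=r.get_obs(); i=imaging.camera_info("wrist"); T=R.from_rotvec(o["orientation"])
for y in(-.0325,.0325):
  for z in (0,-.006):
    print(y,z,proj(i,o["tcp_pos"]+T.apply([0,y,z])), "front edge",proj(i,o["tcp_pos"]+T.apply([0.011,y,z])))
for p in((200,219),(302,219)): print(onplane(i,p,.074))
```

```text
-0.0325 0 [190.31988194 243.87039383] front edge [188.96686488 224.8021062 ]
-0.0325 -0.006 [187.93422358 249.55269337] front edge [186.47706745 229.8783761 ]
0.0325 0 [313.33621672 243.82132245] front edge [314.58054252 224.75067154]
0.0325 -0.006 [315.56295016 249.50218388] front edge [316.90377356 229.82533743]
[0.53745463 0.20399798 0.074     ]
[0.55812563 0.14640193 0.074     ]
```

The tip projection agrees with the picture; the tips lie about 8 mm behind the TCP. I expect contact near TCP z of about 0.066. Descending to just above that.

jog_arm:
  rows:
    - {"xyz": [0.25, -0.1, 0.5], "delta_rot": [0, 0.2, -0.3], "fingers": 0.4}
    - {"xyz": [0.25, -0.1, 1], "delta_rot": [0, 0.2, -0.3], "fingers": 0.4}
    - {"xyz": [0.25, -0.1, 1.4], "delta_rot": [0, 0.2, -0.3], "fingers": 0.4}
    - {"xyz": [0.25, -0.1, 1.8], "delta_rot": [0, 0.2, -0.3], "fingers": 0.4}
    - {"xyz": [0.25, -0.1, 2], "delta_rot": [0, 0.2, -0.3], "fingers": 0.4}

```text
clock: 7.35
tcp_pos: [0.5464, 0.175, 0.0776]
orientation: [3.093, 0.547, -0.001]
contact_force: [0.6, -0.0, -0.1]
grip_width: 0.0513
```

Run:
```python
from h import *
im=imaging.grab_frame("wrist"); cv2.imwrite("pics/w8.png",im[120:320,120:390])
to([.547,.175,.066],20.2)
```

```text
t 7.4 tcp [0.5462 0.175  0.0773] yaw 20.08 F [-0.57 -0.08 -0.77] w 0.0513
xyz cm [0.08 0.02 1.13] rot deg [ 0.03  0.07 -0.12]
```

View pics/w8.png

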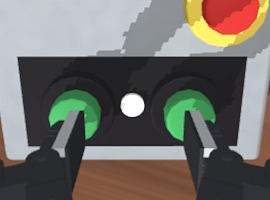

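Each tip is over its own cap, at crop (75,110) and (190,110). Going down in small steps.

jog_arm:
  rows:
    - {"xyz": [0.1, 0, 0.3], "delta_rot": [0, 0, 0], "fingers": 0.4}
    - {"xyz": [0.1, 0, 0.5], "delta_rot": [0, 0, 0], "fingers": 0.4}
    - {"xyz": [0.1, 0, 0.7], "delta_rot": [0, 0, 0], "fingers": 0.4}
    - {"xyz": [0.1, 0, 0.9], "delta_rot": [0, 0, 0], "fingers": 0.4}
    - {"xyz": [0.1, 0, 1], "delta_rot": [0, 0, 0], "fingers": 0.4}

```text
clock: 7.82
tcp_pos: [0.5473, 0.1754, 0.0674]
orientation: [3.093, 0.548, -0.001]
contact_force: [-0.2, -0.1, 2.1]
grip_width: 0.0513
```

jog_arm:
  rows:
    - {"xyz": [0, 0, 0.2], "delta_rot": [0, 0, 0], "fingers": 0.4}
    - {"xyz": [0, 0, 0.4], "delta_rot": [0, 0, 0], "fingers": 0.4}
    - {"xyz": [0, 0, 0.6], "delta_rot": [0, 0, 0], "fingers": 0.4}
    - {"xyz": [0, 0, 0.7], "delta_rot": [0, 0, 0], "fingers": 0.4}
    - {"xyz": [0, 0, 0.8], "delta_rot": [0, 0, 0], "fingers": 0.4}

```text
clock: 8.23
tcp_pos: [0.5475, 0.1754, 0.0621]
orientation: [3.092, 0.547, -0.001]
contact_force: [-12.3, -5.0, 39.8]
grip_width: 0.0513
```

Run:
```python
from h import *
to([.547,.175,.060],20.2)
im=imaging.grab_frame("wrist"); cv2.imwrite("pics/w9.png",cv2.resize(im[120:320,120:390],None,fx=2.5,fy=2.5))
to([.547,.175,.060],20.2); print(r.get_obs()["moment"])
```

```text
t 8.23 tcp [0.5475 0.1754 0.0621] yaw 20.06 F [-12.26  -4.96  39.82] w 0.0513
xyz cm [-0.06  0.02  0.21] rot deg [ 0.09  0.04 -0.14]
t 8.28 tcp [0.5475 0.1754 0.0623] yaw 20.06 F [-11.38  -3.89  31.05] w 0.0514
xyz cm [-0.06  0.02  0.23] rot deg [ 0.09  0.04 -0.14]
[-0.94698521  2.38667587  0.01143118]
```

View pics/w9.png

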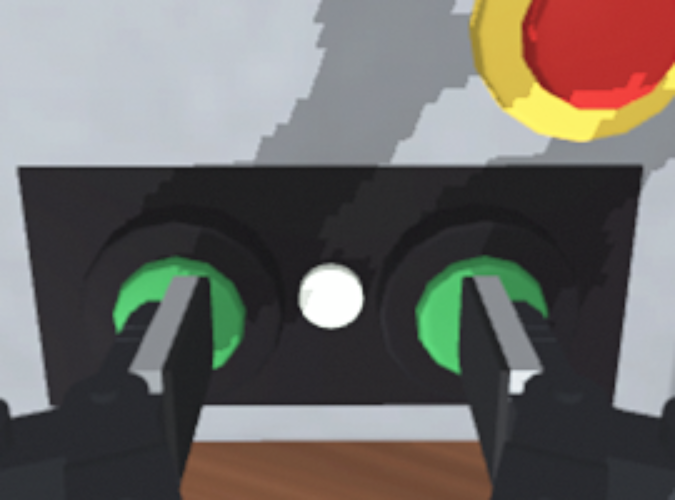

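Force reached 31–40 N at TCP z of 0.062 and both caps are visibly sunk: bottomed. I'll ease the load but keep both down and hold.

jog_arm:
  rows:
    - {"xyz": [0, 0, 0.12], "delta_rot": [0, 0, 0], "fingers": 0.4}
    - {"xyz": [0, 0, 0.12], "delta_rot": [0, 0, 0], "fingers": 0.4}
    - {"xyz": [0, 0, 0.12], "delta_rot": [0, 0, 0], "fingers": 0.4}
    - {"xyz": [0, 0, 0.12], "delta_rot": [0, 0, 0], "fingers": 0.4}
    - {"xyz": [0, 0, 0.12], "delta_rot": [0, 0, 0], "fingers": 0.4}

```text
clock: 8.7
tcp_pos: [0.5474, 0.1754, 0.0626]
orientation: [3.091, 0.547, -0.0]
contact_force: [-6.0, -2.8, 17.7]
grip_width: 0.0513
```

jog_arm:
  rows:
    - {"xyz": [0, 0, 0.12], "delta_rot": [0, 0, 0], "fingers": 0.4}
    - {"xyz": [0, 0, 0.12], "delta_rot": [0, 0, 0], "fingers": 0.4}
    - {"xyz": [0, 0, 0.12], "delta_rot": [0, 0, 0], "fingers": 0.4}
    - {"xyz": [0, 0, 0.12], "delta_rot": [0, 0, 0], "fingers": 0.4}
    - {"xyz": [0, 0, 0.12], "delta_rot": [0, 0, 0], "fingers": 0.4}

```text
clock: 9.12
tcp_pos: [0.5474, 0.1755, 0.0626]
orientation: [3.091, 0.546, -0.0]
contact_force: [-4.9, -2.9, 15.1]
grip_width: 0.0512
```

Run:
```python
from h import *
im=imaging.grab_frame("scene"); cv2.imwrite("pics/s10.png",cv2.resize(im[150:270,220:350],None,fx=4.5,fy=4.5,interpolation=cv2.INTER_CUBIC))
to([.547,.175,.060],20.2); print(r.get_obs()["moment"])
```

```text
t 9.17 tcp [0.5474 0.1754 0.0626] yaw 20.05 F [-5.38 -2.6  14.72] w 0.0513
xyz cm [-0.05  0.03  0.26] rot deg [ 0.15  0.03 -0.15]
[-0.34277501  1.15759517  0.05507057]
```

View pics/s10.png

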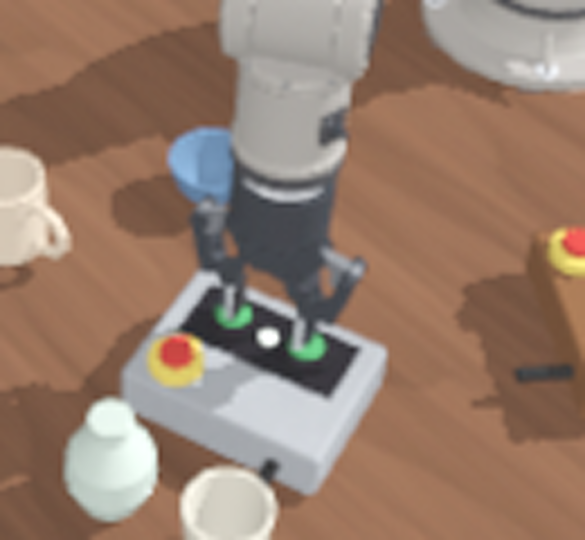

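Both caps are level with their collars and the station hasn't moved. Continuing to hold.

jog_arm:
  rows:
    - {"xyz": [0, 0, 0.12], "delta_rot": [0, 0, 0], "fingers": 0.4}
    - {"xyz": [0, 0, 0.12], "delta_rot": [0, 0, 0], "fingers": 0.4}
    - {"xyz": [0, 0, 0.12], "delta_rot": [0, 0, 0], "fingers": 0.4}
    - {"xyz": [0, 0, 0.12], "delta_rot": [0, 0, 0], "fingers": 0.4}
    - {"xyz": [0, 0, 0.12], "delta_rot": [0, 0, 0], "fingers": 0.4}

```text
clock: 9.58
tcp_pos: [0.5474, 0.1754, 0.0626]
orientation: [3.091, 0.546, 0.0]
contact_force: [-4.9, -2.6, 15.1]
grip_width: 0.0514
```

jog_arm:
  rows:
    - {"xyz": [0, 0, 0.12], "delta_rot": [0, 0, 0], "fingers": 0.4}
    - {"xyz": [0, 0, 0.12], "delta_rot": [0, 0, 0], "fingers": 0.4}
    - {"xyz": [0, 0, 0.12], "delta_rot": [0, 0, 0], "fingers": 0.4}
    - {"xyz": [0, 0, 0.12], "delta_rot": [0, 0, 0], "fingers": 0.4}
    - {"xyz": [0, 0, 0.12], "delta_rot": [0, 0, 0], "fingers": 0.4}

```text
clock: 10.0
tcp_pos: [0.5474, 0.1755, 0.0627]
orientation: [3.09, 0.546, 0.001]
contact_force: [-4.9, -1.8, 15.6]
grip_width: 0.051
```

jog_arm:
  rows:
    - {"xyz": [0, 0, 0.12], "delta_rot": [0, 0, 0], "fingers": 0.4}
    - {"xyz": [0, 0, 0.12], "delta_rot": [0, 0, 0], "fingers": 0.4}
    - {"xyz": [0, 0, 0.12], "delta_rot": [0, 0, 0], "fingers": 0.4}
    - {"xyz": [0, 0, 0.12], "delta_rot": [0, 0, 0], "fingers": 0.4}
    - {"xyz": [0, 0, 0.12], "delta_rot": [0, 0, 0], "fingers": 0.4}

```text
clock: 10.42
tcp_pos: [0.5474, 0.1754, 0.0626]
orientation: [3.09, 0.546, 0.001]
contact_force: [-4.1, -1.9, 14.4]
grip_width: 0.0514
```

jog_arm:
  rows:
    - {"xyz": [0, 0, 0.12], "delta_rot": [0, 0, 0], "fingers": 0.4}
    - {"xyz": [0, 0, 0.12], "delta_rot": [0, 0, 0], "fingers": 0.4}
    - {"xyz": [0, 0, 0.12], "delta_rot": [0, 0, 0], "fingers": 0.4}
    - {"xyz": [0, 0, 0.12], "delta_rot": [0, 0, 0], "fingers": 0.4}
    - {"xyz": [0, 0, 0.12], "delta_rot": [0, 0, 0], "fingers": 0.4}

```text
clock: 10.83
tcp_pos: [0.5474, 0.1754, 0.0626]
orientation: [3.09, 0.546, 0.001]
contact_force: [-4.6, -2.5, 14.9]
grip_width: 0.0512
```

jog_arm:
  rows:
    - {"xyz": [0, 0, 0.12], "delta_rot": [0, 0, 0], "fingers": 0.4}
    - {"xyz": [0, 0, 0.12], "delta_rot": [0, 0, 0], "fingers": 0.4}
    - {"xyz": [0, 0, 0.12], "delta_rot": [0, 0, 0], "fingers": 0.4}
    - {"xyz": [0, 0, 0.12], "delta_rot": [0, 0, 0], "fingers": 0.4}
    - {"xyz": [0, 0, 0.12], "delta_rot": [0, 0, 0], "fingers": 0.4}

```text
clock: 11.25
tcp_pos: [0.5474, 0.1754, 0.0626]
orientation: [3.089, 0.546, 0.001]
contact_force: [-3.8, -1.9, 14.7]
grip_width: 0.0511
```

jog_arm:
  rows:
    - {"xyz": [0, 0, 0.12], "delta_rot": [0, 0, 0], "fingers": 0.4}
    - {"xyz": [0, 0, 0.12], "delta_rot": [0, 0, 0], "fingers": 0.4}
    - {"xyz": [0, 0, 0.12], "delta_rot": [0, 0, 0], "fingers": 0.4}
    - {"xyz": [0, 0, 0.12], "delta_rot": [0, 0, 0], "fingers": 0.4}
    - {"xyz": [0, 0, 0.12], "delta_rot": [0, 0, 0], "fingers": 0.4}

```text
clock: 11.67
tcp_pos: [0.5474, 0.1754, 0.0626]
orientation: [3.089, 0.545, 0.002]
contact_force: [-4.1, -1.8, 16.4]
grip_width: 0.0515
```

Held from 8.2 to 11.67 s. Now I'll go straight up.

jog_arm:
  rows:
    - {"xyz": [0, 0, -0.3], "delta_rot": [0, 0, 0], "fingers": 0.4}
    - {"xyz": [0, 0, -1], "delta_rot": [0, 0, 0], "fingers": 0.4}
    - {"xyz": [0, 0, -2.5], "delta_rot": [0, 0, 0], "fingers": 0.4}
    - {"xyz": [0, 0, -5], "delta_rot": [0, 0, 0], "fingers": 0.4}
    - {"xyz": [0, 0, -8], "delta_rot": [0, 0, 0], "fingers": 0.4}

```text
clock: 12.08
tcp_pos: [0.5459, 0.1753, 0.1419]
orientation: [3.088, 0.546, -0.004]
contact_force: [-0.1, 1.3, 0.9]
grip_width: 0.0514
```

jog_arm:
  rows:
    - {"xyz": [-0.5, 0, -3], "delta_rot": [0, 0, 0], "fingers": 0.4}
    - {"xyz": [-2, 0, -5], "delta_rot": [0, 0, 0], "fingers": 0.4}
    - {"xyz": [-4, 0, -5], "delta_rot": [0, 0, 0], "fingers": 0.4}
    - {"xyz": [-4, 0, -5], "delta_rot": [0, 0, 0], "fingers": 0.4}
    - {"xyz": [-4, 0, -5], "delta_rot": [0, 0, 0], "fingers": 0.4}

```text
clock: 12.5
tcp_pos: [0.5079, 0.1615, 0.1923]
orientation: [3.088, 0.545, -0.004]
contact_force: [0.1, 0.7, 0.3]
grip_width: 0.0515
```

Run:
```python
from h import *
to([.547,.175,.2],20.2)
im=imaging.grab_frame("top"); cv2.imwrite("pics/t11.png",cv2.resize(im[70:230,90:410],None,fx=2.5,fy=2.5,interpolation=cv2.INTER_CUBIC))
im=imaging.grab_frame("scene"); cv2.imwrite("pics/s11.png",cv2.resize(im[110:300,110:310],None,fx=3,fy=3,interpolation=cv2.INTER_CUBIC))
im=imaging.grab_frame("wrist"); cv2.imwrite("pics/w11.png",im)
```

```text
t 12.5 tcp [0.5079 0.1615 0.1923] yaw 20.03 F [0.13 0.72 0.32] w 0.0515
xyz cm [ 4.14  0.07 -0.78] rot deg [ 0.3   0.19 -0.17]
```

View pics/s11.png

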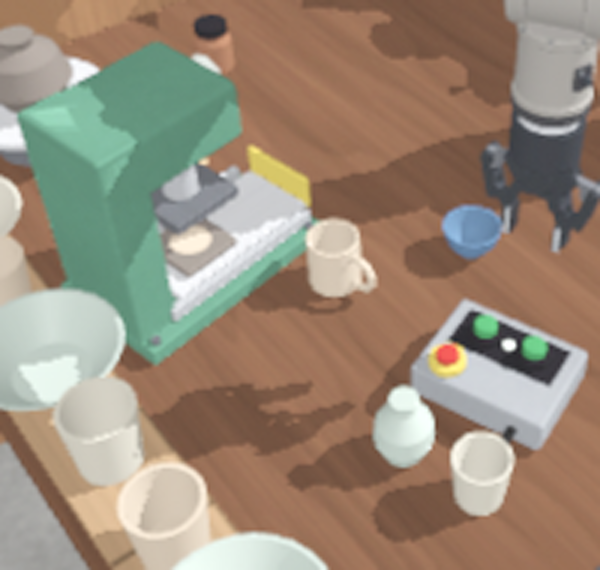

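View pics/t11.png

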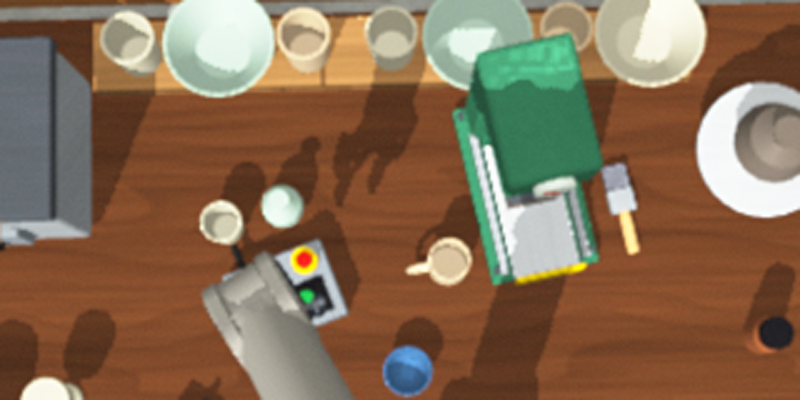

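View pics/w11.png

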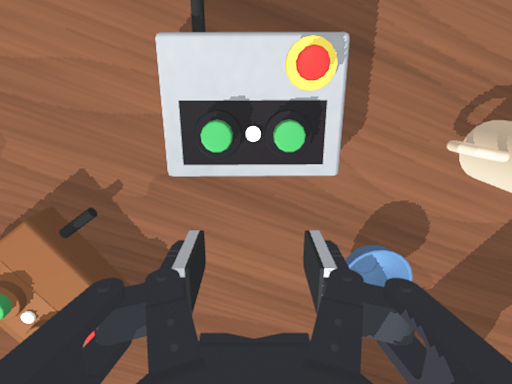

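Both caps are up, at (216,135) and (289,135). Red is untouched, the station and pottery are where they were, and the plate is flush with the press base. One numeric check on the station, then I'll hand in.

Run:
```python
from h import *
i=imaging.camera_info("wrist")
for p in((216,135),(289,135)): print(onplane(i,p,.073))
print(r.hand_in(), r.get_obs()["clock"])
```

```text
[0.53640425 0.20517967 0.073     ]
[0.55796185 0.14586687 0.073     ]
the job is handed in; nothing more can be done
the job is handed in; nothing more can be done
```

I pushed the tray home, pressed and held both green buttons together, released them and handed the job in at about 12.7 s. The hand-in gave no verdict.

- **Tray:** I pushed it by the yellow plate with closed fingers until it stopped. The force rose from about 3 N to 36 N. The pictures afterwards show the plate flush with the press base.
- **Buttons:** With the gripper opened to 51 mm, one fingertip went onto each green cap. I lowered them until both bottomed out, which peaked at about 40 N in total. I held them at about 15 N from 8.2 to 11.7 s, then went straight up and moved clear.
- **Last checks:** Both green caps are up and the red button is untouched. The cap positions agree with those measured before pressing to about 1 mm, so the station did not shift. The pottery and brush look unmoved by eye.
- **Not measured:** I had no direct reading of the tray or button joints. That the tray is home and both buttons were fully down rests on the forces and the pictures.
- **Failed step:** One move was refused because its rows lacked a field. Nothing moved, and I sent it again.

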